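# Shut the tester jar in the display case

### The job

Put the small jar upright into the open well of the display case, setting it down gently and letting go, then push the sliding guard shut over it by its handle until the spring latch clicks and holds it shut by itself. Do not force the guard: keep the push under 20 N. Leave the other things on the table where they are.

Things in the scene. Friction and masses are not known exactly. Their poses are not given: they have to be found in the camera images.
- jar_mid (a point): Centre (half-way up) of the small glass jar, the only jar on the table: round, 62 mm diameter, 84 mm tall, about 0.3 kg, standing upright on the table behind the display case. z of this frame points up when it stands.
- case: Fixed timber display case, 128 mm deep (own x, to the back, away from the robot), 308 mm long (own y), 6 mm walls 100 mm high, aluminium rails on both long sides up to 112 mm. Origin: centre of the underside. The half at -y is an open well; the half at +y is roofed and the guard parks on it.
- well (a point): Centre of the well's inner floor, 6 mm above the table; axes as the case. Inside 116 mm (x) by 142 mm (y), 94 mm deep; a jar standing in it stays over 10 mm below the guard. With the guard parked its steel tongue reaches 22 mm over the well's +y side, near the back wall (this frame's x +33 to +47 mm).
- handle (a point): Centre of the guard's push handle, a black upright block 12 mm thick along the case's y, 60 mm across it, reaching from 18 mm below this point to 19 mm above. Moves with the guard; axes as the case. Push it towards the case's -y, with never more than 20 N; its +y side is free.
- guard (a joint): Travel in m of the clear framed sliding guard: 0 = parked open (start), growing as it moves to the case's -y over the well. A spring pulls it open (2 N at the start, 5.5 N when shut; friction 1 N): let go before the latch has caught, it runs back to 0. Once caught it stays by itself, anywhere from 0.132 to 0.164.
- latch_bracket (a point): Fixed point under the latch block (30 x 34 mm, top 128 mm over the table, pin cap to 148 mm) beyond the case's -y end. The block is set up to 15 mm either way, unmeasured: feel the catch. In the last 16 mm a spring pin rides up the guard's tooth (push 10 to 13 N), then clicks in behind it: push dips to near 0, then 6 N; 1-2 mm on, a rubber buffer (6 N per mm) stops the guard.
- short_tin: Bystander: short round food tin, 76 mm diameter, 58 mm tall. Origin at the centre of its underside.
- tape_roll: Bystander: roll of tape lying flat, 98 mm diameter, 25 mm tall. Origin at the centre of its underside.
- price_stand: Bystander: price card in a small wooden block, 26 x 90 x 77 mm. Origin at the centre of its underside.
Not all that is in view belongs to the job. There is more than one size of the part that bears jar_mid; the job needs the middle-sized.

How it is judged:
On the way, in this order (a step that is already met when the one before it is completed fails the run):
1. the jar stands upright on the floor of the well, let go, while the guard is still open (x of jar_mid in the frame of well between -0.04 and 0.04 m and y of jar_mid in the frame of well between -0.045 and 0.045 m and z of jar_mid in the frame of well below 0.048 m and angle between jar_mid's own z axis and vertical below 0.1 rad and contact force between the fingers and jar below 0.1 N and value of joint guard below 0.03 m), for 0.2 s.
2. the guard is pushed shut to its latch (value of joint guard above 0.13 m), for 0.1 s.
At the end, for the whole second after the job is handed in: The jar stands upright (within 0.1 rad) on the floor of the well, at rest, and the guard stays shut by its latch alone: its travel reads over 0.13 m through the whole last second with nothing holding it (unlatched, its spring pulls it open) (x of jar_mid in the frame of well between -0.04 and 0.04 m and y of jar_mid in the frame of well between -0.045 and 0.045 m and z of jar_mid in the frame of well below 0.048 m and angle between jar_mid's own z axis and vertical below 0.1 rad and value of joint guard above 0.13 m and linear speed of jar below 0.02 m/s); the robot touches nothing.
It fails at once if the guard is pushed with more than 20 N (contact force between any of the fingers, the arm, jar and guard above 20 N).
It fails at once if the jar is dropped or banged into the case (over 40 N) (contact force between jar and case above 40 N).
It fails at once if a bystander is moved more than 20 mm (distance of any of short_tin, tape_roll, price_stand from where it was at the start of the episode above 0.02 m).
It also fails if it takes over 72 s, if anything falls off the work surface, if the arm or the gripper's body presses on something with over 40 N, if the wrist force passes 120 N, or if a joint passes its speed limit or range.

### The arm

A 6-joint arm with a two-finger parallel gripper is mounted at the origin on a cart in front of the work surface, level with it; the furniture and walls round the work are solid. World frame = base frame: x ahead of the robot, y to its left, z up, the work surface at z = 0. Lengths are in m, angles in rad, forces in N, time in s.
With the tool pointing down it reaches from about 0.225 to 0.875 m from the base axis. Payload 3.4 kg.
Tool frame: the origin (TCP) lies between the finger pads; the fingertips stand 11 mm ahead of it and the grasp point (between the pads) lies 8 mm behind it; z points along the fingers, y is the line along which they close (so a half turn about z gives the same grasp; the last joint's range is limited). The gripper opens to 85 mm and grips with 20 to 120 N. Pads are 22 mm wide; open, the fingers measure 114 mm over their backs; the gripper's body (76 mm by 85 mm) begins 54 mm behind the grasp point. The pads swing forward as they close: fully open they stand 13 mm farther back than shut.
Start: joints at [1.067, 0.276, 1.505, -0, 1.361, -0.121], TCP at [0.215, 0.533, 0.242] pointing down, gripper open.
Joint ranges: [-2.89, 2.89], [-0.75, 2.08], [0.22, 2.7], [-1.18, 4.32], [0.11, 2.71], [-2.7, 2.7]. Speed limits (rad/s): [2.57, 2.57, 3.14, 3.14, 3.14, 3.14].

### API

Orientations are given as a unit quaternion [w, x, y, z].
In Python, from rig import manip, imaging gives the robot as it stands. The module is installed in compiled form; this text tells all that it offers.
- The arm moves only by the tool jog_arm, never from a script. Its argument "deltas" is one flat list of numbers, 7 for each row, row after row: the turn, a rotation vector about the world's x, y, z in degrees, then the shift along the world's x, y, z in mm, then the opening, from 0 (shut) to 1 (fully open). In form: [ax, ay, az, tx, ty, tz, gripper, ax, ay, az, tx, ty, tz, gripper, ...]. A call has 1 to 20 rows; each row is the pose to reach, as a shift and turn from the pose commanded when the call began; what a row does not reach only later rows make up. A row lasts 1/10 s, in which the tool goes at most 50 mm and 8.59 degrees, less where a joint would pass 70% of its speed; a pose out of reach is approached as far as the arm can. A call with a gripper value outside its range is refused whole. The fingers move at their own pace and stop on an object; "grip_force" is the grip in N (left out, the last holds). Time passes only in rows, so rows that repeat a pose let the fingers close. It gives the time, the measured TCP pose, the force, the opening and the grip force at its end, in the units of the state.
- manip.get_state(): the state, without advancing time (a new reading comes with each control period).
- imaging.get_image(name): name is "scene" or "top" or "wrist"; returns the picture (480x640x3 uint8, blue, green, red); there is no depth.
- imaging.calibration(name): a dict with "mtx" (3x3 intrinsics, pixels), "dist" ([k1, k2, p1, p2, k3] as OpenCV has them; the pictures are not rectified), "cam_to_world" (4x4, takes a point from camera to world coordinates). Camera axes: x right, y down, z forward; pixel columns grow to the right and rows downward; lengths in m; the calibration is good to about 2 mm. A picture is of the moment at which its call begins: read the wrist's pose just before it. calibration takes no time and is no camera call; for the wrist camera it gives the pose at the moment of the call.
- manip.sign_off(): hands the job in; it is judged then, once.
The state is a dict: "clock": time; "qpos": joint angles; "qd": joint speeds; "effort": joint torques, N m; "position": TCP position; "ee_rot": TCP orientation; "contact_force": force on the tool from outside, world axes, zero at the start; "moment": the same for the moment, N m; "width": finger opening in m; "gripper_force": force on a finger pad.
Only numpy, scipy, OpenCV 4.12 (cv2) and the standard library are available. Lean on these libraries where they do the work, as an engineer would, in place of code of your own. Each camera call takes 0.05 s, during which the arm holds its last target. There are 200 camera calls.

## Working session

There is one attempt and no reset: what is moved stays moved. The work goes in short steps, Python scripts to look and compute and a tool call to move; the robot and the scene stay as the last step left them, time stands still between calls to the robot, and variables do not carry over. Pictures are saved under pics/ and viewed, at most 10 in all, crops included, and the job is handed in when it is done.

Besides the shell and the picture viewer there is one more tool, called after "Emit:" in YAML: its name, and indented under it one key for each argument. jog_arm: Moves the arm, as the interface text tells. Its arguments: {"type":"object","properties":{"deltas":{"type":"array"},"grip_force":{"type":"number"}},"required":["deltas"]}

```bash
mkdir -p pics
python3 - <<'E'
from rig import manip, imaging
import cv2,numpy as np
for n in("scene","top"):
    cv2.imwrite(f"pics/{n}0.png",imaging.get_image(n))
    c=imaging.calibration(n);print(n,np.round(c["mtx"],1).tolist(),np.round(c["dist"],3),np.round(c["cam_to_world"],3).tolist())
print(manip.get_state())
E
```

```text
scene [[545.1, 0.0, 319.9], [0.0, 545.1, 243.4], [0.0, 0.0, 1.0]] [-0.143  0.     0.     0.     0.   ] [[0.825, -0.393, 0.406, -0.008], [-0.565, -0.559, 0.607, -1.017], [-0.012, -0.73, -0.683, 0.877], [0.0, 0.0, 0.0, 1.0]]
top [[599.7, 0.0, 315.1], [0.0, 599.7, 234.1], [0.0, 0.0, 1.0]] [-0.196  0.     0.     0.     0.   ] [[0.019, -0.996, 0.088, 0.371], [-1.0, -0.017, 0.026, -0.335], [-0.024, -0.088, -0.996, 1.167], [0.0, 0.0, 0.0, 1.0]]
{'clock': 0.1, 'qpos': array([ 1.06700577e+00,  2.76501198e-01,  1.50596458e+00,  2.66488941e-06,
        1.36071744e+00, -1.20990143e-01]), 'qd': array([-0.00085137, -0.00144307, -0.00177602,  0.00076328, -0.00059485,
        0.00180408]), 'effort': array([ 2.12233717e-03, -4.17698014e+01, -2.46403581e+01, -2.99542726e-04,
        5.84758542e-03, -4.41373999e-06]), 'position': array([0.21455842, 0.53299456, 0.24156035]), 'ee_rot': array([-2.45657123e-04,  1.90233933e-01,  9.81738467e-01, -7.56390978e-04]), 'contact_force': array([-0.59614636,  0.07239847,  0.60902557]), 'moment': array([ 0.02465557,  0.00193482, -0.00224237]), 'gripper_force': 0.0, 'width': 0.08567584648772121}
```

View pics/scene0.png

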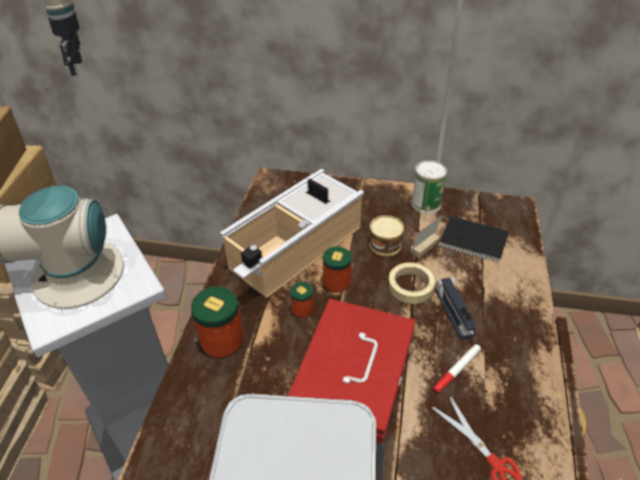

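View pics/top0.png

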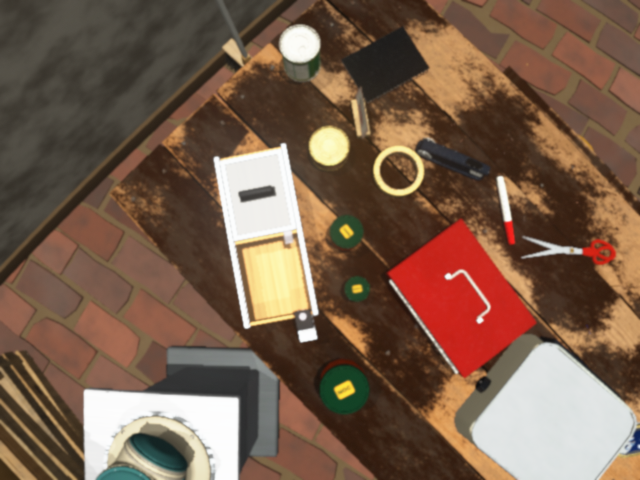

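Candidates for the jar (red with a green lid, top picture): big (343,388), medium (345,232), tiny (357,289). I choose the medium one at (345,232), behind the case. The case's rails run from (218,158)/(285,145) to (247,325)/(315,312), the handle is at (257,193), the latch at (305,325). Next I measure these with masks and take a close crop.

```bash
cat > h.py <<'E'
from rig import manip, imaging
import cv2,numpy as np
def cast(n,px,z,c=None):
    c=c or imaging.calibration(n);px=np.array(px,float).reshape(-1,1,2)
    u=cv2.undistortPoints(px,c["mtx"],c["dist"]).reshape(-1,2)
    T=c["cam_to_world"];d=np.c_[u,np.ones(len(u))]@T[:3,:3].T;o=T[:3,3]
    return o+d*((z-o[2])/d[:,2])[:,None]
def tri(n1,p1,n2,p2):
    A=[];b=[]
    for n,p in((n1,p1),(n2,p2)):
        q=cast(n,[p],0)[0];o=imaging.calibration(n)["cam_to_world"][:3,3];d=(q-o)/np.linalg.norm(q-o)
        P=np.eye(3)-np.outer(d,d);A.append(P);b.append(P@o)
    return np.linalg.lstsq(np.vstack(A),np.hstack(b),rcond=None)[0]
E
python3 - <<'E'
from h import *
L={}
for n in("top","scene"):
    im=cv2.imread(f"pics/{n}0.png");hsv=cv2.cvtColor(im,cv2.COLOR_BGR2HSV)
    g=cv2.inRange(hsv,(50,80,20),(90,255,140));g=cv2.morphologyEx(g,cv2.MORPH_CLOSE,np.ones((9,9)))
    cs=[c for c in cv2.findContours(g,0,2)[0] if cv2.contourArea(c)>150]
    for c in cs:
        e=cv2.minAreaRect(c);print(n,"green",np.round(e[0],1),np.round(e[1],1))
        print("   lid plane",cast(n,[e[0]],.084)[0].round(4))
    k=cv2.inRange(hsv,(0,0,0),(180,255,55))
    for c in cv2.findContours(k,0,2)[0]:
        if 100<cv2.contourArea(c)<1500: e=cv2.minAreaRect(c);print(n,"black",np.round(e[0],1),np.round(e[1],1),round(e[2]))
im=cv2.imread("pics/top0.png");a=cv2.resize(im[135:350,205:380],None,fx=2.6,fy=2.6,interpolation=cv2.INTER_CUBIC)
im=cv2.imread("pics/scene0.png");b=cv2.resize(im[160:330,215:370],None,fx=2.15,fy=2.15,interpolation=cv2.INTER_CUBIC)
W=np.zeros((560,800,3),np.uint8);W[:a.shape[0],:a.shape[1]]=a;W[:b.shape[0],460:460+b.shape[1]]=b[:,:340]
cv2.imwrite("pics/crop.png",W)
E
```

```text
top green [123. 473.] [12. 52.]
   lid plane [0.0119 0.0442 0.084 ]
top green [158.5 451.5] [61.3 23.7]
   lid plane [ 0.0589 -0.0253  0.084 ]
top green [343.8 389.3] [48.1 48.8]
   lid plane [ 0.1877 -0.3633  0.084 ]
top green [356.5 288.5] [23. 23.]
   lid plane [ 0.3693 -0.3829  0.084 ]
top green [346.5 231. ] [30.4 30.4]
   lid plane [ 0.4729 -0.3633  0.084 ]
top black [456.5 469.5] [41.  14.1] 45
top black [160.6 448.6] [62.8 19.3] 31
top black [482.3 383.8] [ 9.9 14.8] 45
top black [ 43.6 416.6] [130.    5.9] 52
top black [407.4 374.9] [65.2 34.1] 56
top black [382.8 345.3] [24.1 20.8] 62
top black [592.7 297.6] [30.9 45.1] 31
top black [401.2 302.6] [81.6 10.4] 60
top black [581.9 261.8] [17.9 15.4] 61
top black [563.1 232.3] [34.6 12.3] 54
top black [512.1 163.7] [25.7 12.1] 68
top black [457.4 162.3] [68.1 20.7] 21
top black [532.8  95.8] [36.1  7.1] 45
top black [125.8  77.2] [12.7 23.3] 45
top black [425.    8.6] [30.2  7.5] 47
top black [267.5  19.7] [ 7.8 67.4] 49
scene green [214.5 306.5] [39. 45.]
   lid plane [ 0.1991 -0.341   0.084 ]
scene green [301.5 291. ] [16. 21.]
   lid plane [ 0.3579 -0.4028  0.084 ]
scene green [337.  257.5] [21. 26.]
   lid plane [ 0.469  -0.3669  0.084 ]
scene green [ 84.8 245. ] [31.6 84.8]
   lid plane [ 0.0376 -0.0174  0.084 ]
scene green [ 48.3 204.3] [32.  59.7]
   lid plane [0.0022 0.1843 0.084 ]
scene green [432.4 193.7] [17.3 27. ]
   lid plane [ 0.7801 -0.3224  0.084 ]
scene black [216.9 318.1] [15.9 47.3] 76
scene black [249.  297.5] [17.7 20.5] 45
scene black [250.9 256.4] [16.4 18.1] 51
scene black [317.9 191.2] [25.6 11.9] 30
scene black [70.2 44.6] [58.6 26.4] 74
```

View pics/crop.png

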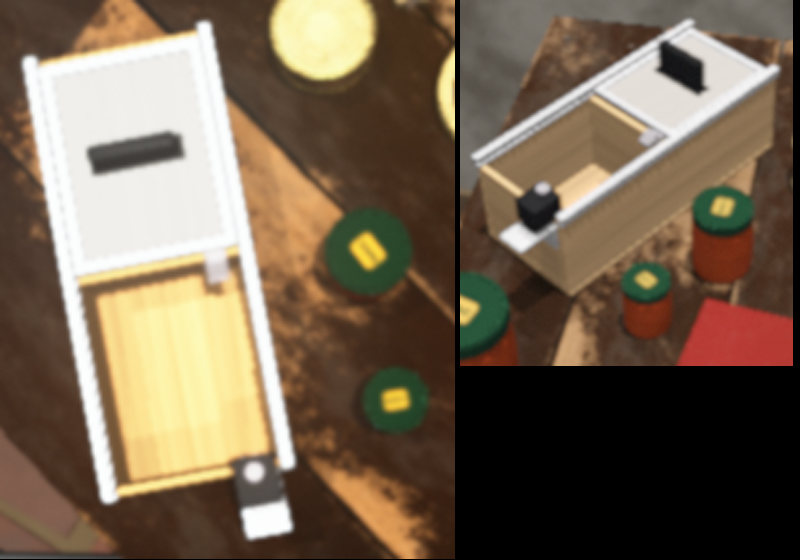

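The crop shows the medium jar with its green lid at top (346,231), the case with rails, the black handle on the parked guard, and the tongue and latch on the back side.

Run:
```python
from h import *
P=cast("top",[(216.7,158.1),(283.3,144.2),(315.2,314.2),(247,327.3)],.112)
print(P.round(4)); c=P.mean(0)
y=(P[0]+P[1]-P[2]-P[3])/2; print("len",np.linalg.norm(y),"wid",np.linalg.norm(P[0]-P[1]),np.linalg.norm(P[2]-P[3]))
a=np.arctan2(y[1],y[0]);print("case centre",c,"y-axis angle",np.degrees(a))
ey=np.array([np.cos(a),np.sin(a),0]);ex=np.array([np.sin(a),-np.cos(a),0])
print("well", c-ey*77)if 0 else None
w=c-ey*.074; print("well approx",w)
S=lambda p:(p[0]/2.15+215,p[1]/2.15+160)
h=tri("top",(205+137/2.6,135+150/2.6),"scene",(460*0+215+(682-460)/2.15,160+62/2.15));print("handle mid",h,"caserel",(h-c)@ex,(h-c)@ey)
for nm,p in(("floor corners",[(95,290),(238,270),(270,455),(130,480)]),):
    F=cast("top",[(205+u/2.6,135+v/2.6) for u,v in p],.006);print(F.round(4),F.mean(0))
print("jar tri",tri("top",(346.5,231),"scene",(337,257.5)))
```

```text
[[ 0.5988 -0.1265  0.112 ]
 [ 0.6254 -0.2468  0.112 ]
 [ 0.323  -0.3101  0.112 ]
 [ 0.2972 -0.1905  0.112 ]]
len 0.3086627532215357 wid 0.12319701001174688 0.12234093809732248
case centre [ 0.46112104 -0.21850138  0.112     ] y-axis angle 11.894888095061342
well approx [ 0.38871002 -0.23375402  0.112     ]
handle mid [ 0.53276053 -0.20591791  0.13396061] caserel 0.002452839869863478 0.07269486579789337
[[ 0.4464 -0.1613  0.006 ]
 [ 0.4633 -0.2686  0.006 ]
 [ 0.3261 -0.2952  0.006 ]
 [ 0.3051 -0.1913  0.006 ]] [ 0.38520588 -0.22911678  0.006     ]
jar tri [ 0.47275074 -0.36307523  0.07887694]
```

Emit:
jog_arm:
  deltas: [0,0,-10,50,-100,20,1,0,0,-20,100,-250,20,1,0,0,-56,256,-897,0,1,0,0,-56,256,-897,0,1,0,0,-56,256,-897,0,1,0,0,-56,256,-897,0,1,0,0,-56,256,-897,0,1,0,0,-56,256,-897,0,1,0,0,-56,256,-897,0,1,0,0,-56,256,-897,0,1,0,0,-56,256,-897,0,1,0,0,-56,256,-897,0,1,0,0,-56,256,-897,0,1,0,0,-56,256,-897,0,1,0,0,-56,256,-897,0,1,0,0,-56,256,-897,0,1,0,0,-56,256,-897,0,1,0,0,-56,256,-897,0,1,0,0,-56,256,-897,0,1,0,0,-56,256,-897,0,1]
  grip_force: 40

```text
clock: 2.1
position: [0.4715, -0.3684, 0.2407]
ee_rot: [0.0, 0.63, 0.776, -0.001]
contact_force: [-0.5, 0.6, -0.4]
width: 0.0854
gripper_force: 0.0
```

Run:
```python
from h import *
c=imaging.calibration("wrist");im=imaging.get_image("wrist");cv2.imwrite("pics/w1.png",im)
print(c["cam_to_world"].round(3).tolist(),manip.get_state()["position"])
hsv=cv2.cvtColor(im,cv2.COLOR_BGR2HSV)
g=cv2.inRange(hsv,(50,80,20),(90,255,140));g=cv2.morphologyEx(g,cv2.MORPH_CLOSE,np.ones((25,25)))
for q in cv2.findContours(g,0,2)[0]:
    if cv2.contourArea(q)>800:
        e=cv2.fitEllipse(cv2.convexHull(q));print(np.round(e[0]),np.round(e[1]),cast("wrist",[e[0]],.084,c)[0].round(4))
```

```text
[[0.979, 0.196, 0.062, 0.454], [0.205, -0.933, -0.294, -0.292], [0.0, 0.301, -0.954, 0.372], [0.0, 0.0, 0.0, 1.0]] [ 0.4706847  -0.36543759  0.24085802]
[186. 201.] [60. 63.] [ 0.3732 -0.3746  0.084 ]
[324. 206.] [84. 85.] [ 0.4697 -0.3587  0.084 ]
```

View pics/w1.png

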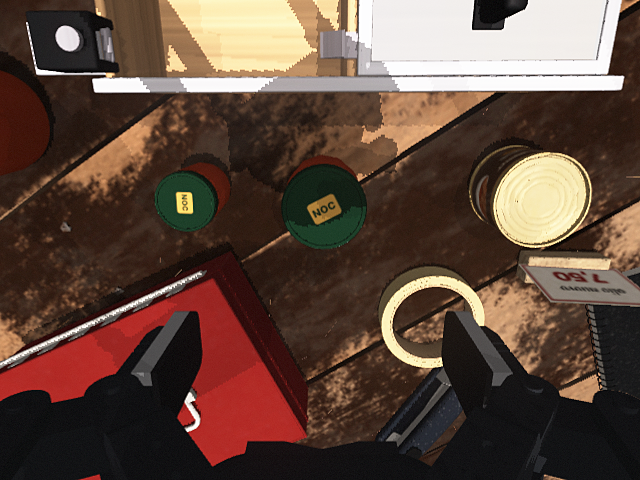

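The middle jar's lid sits at wrist pixel (324,206), between the tiny jar (186,201) and the tin (543,198). There is clear space for both fingers, so I descend and grip.

Emit:
jog_arm:
  deltas: [0,0,0,0,3,-30,1,0,0,0,0,3,-70,1,0,0,0,0,3,-110,1,0,0,0,0,3,-140,1,0,0,0,0,3,-160,1,0,0,0,0,3,-175,1,0,0,0,0,3,-185,1,0,0,0,0,3,-185,1,0,0,0,0,3,-185,0.6,0,0,0,0,3,-185,0.5,0,0,0,0,3,-185,0.4,0,0,0,0,3,-185,0.4,0,0,0,0,3,-185,0.4,0,0,0,0,3,-185,0.4]
  grip_force: 40

```text
clock: 3.55
position: [0.4715, -0.3612, 0.0589]
ee_rot: [0.001, 0.629, 0.777, 0.0]
contact_force: [-0.2, 0.0, 6.3]
width: 0.0615
gripper_force: 44.4
```

Emit:
jog_arm:
  deltas: [0,0,0,0,0,10,0.4,0,0,0,0,0,30,0.4,0,0,0,0,0,60,0.4,0,0,0,0,0,100,0.4,0,0,0,0,0,140,0.4,0,0,0,0,0,150,0.4,0,0,0,0,0,150,0.4,0,0,0,0,0,150,0.4]

```text
clock: 4.35
position: [0.4698, -0.3596, 0.2055]
ee_rot: [-0.002, 0.629, 0.777, 0.0]
contact_force: [0.3, 1.2, -4.4]
width: 0.061
gripper_force: 44.7
```

Run:
```python
from h import *
s=manip.get_state();print(s["position"],s["contact_force"],s["width"],s["ee_rot"])
c=imaging.calibration("wrist");im=imaging.get_image("wrist");cv2.imwrite("pics/w2.png",im)
```

```text
[ 0.46975581 -0.35960968  0.20546917] [ 0.33148971  1.19103649 -4.40706426] 0.06104993068577517 [-1.80636995e-03  6.28883613e-01  7.77497328e-01  2.09337416e-04]
```

View pics/w2.png

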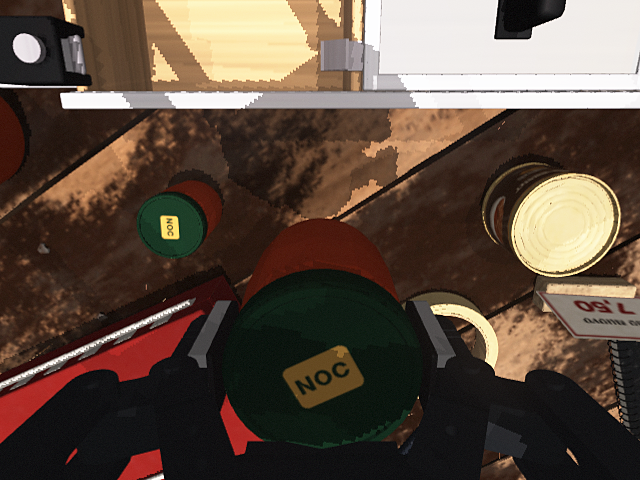

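The jar is gripped and upright; its lid is at (323,357). I compute its offset in the hand and refine the well from this view, using the rail line and the tongue.

Run:
```python
from h import *
s=manip.get_state();c=imaging.calibration("wrist");im=cv2.imread("pics/w2.png")
j=cast("wrist",[(323,357)],.2306,c)[0];p=np.array(s["position"]);print("jar",j,"off",j-p)
R=cast("wrist",[(62,108),(635,108)],.112,c);print("rail back outer edge",R.round(4),np.degrees(np.arctan2(*(R[1]-R[0])[1::-1])))
c0=np.array([.4611,-.2185,0]);a=np.radians(11.9);ex=np.array([np.sin(a),-np.cos(a),0]);ey=np.array([np.cos(a),np.sin(a),0])
print("case rel",[(round((r-c0)@ex,4),round((r-c0)@ey,4)) for r in R])
T=cast("wrist",[(321,38),(321,68),(378,92),(86,60)],.115,c);print("tongue tip, corner",[(round((r-c0)@ex,4),round((r-c0)@ey,4)) for r in T])
w=c0-ey*.077-ey*.005;print("target",w,"move",(w-j)*1000)
```

```text
jar [ 0.46716085 -0.35188529  0.2306    ] off [-0.00241498  0.00755006  0.02573424]
rail back outer edge [[ 0.3207 -0.3118  0.112 ]
 [ 0.61   -0.2501  0.112 ]] 12.048021406986747
case rel [(np.float64(0.0624), np.float64(-0.1566)), (np.float64(0.0616), np.float64(0.1392))]
tongue tip, corner [(np.float64(0.0294), np.float64(-0.0227)), (np.float64(0.043), np.float64(-0.0227)), (np.float64(0.0542), np.float64(0.0061)), (np.float64(0.0397), np.float64(-0.1388))]
target [ 0.38086226 -0.23540874  0.        ] move [ -86.29858393  116.47654672 -230.6       ]
```

Emit:
jog_arm:
  deltas: [0,0,0,0,0,15,0.4,0,0,0,-10,15,25,0.4,0,0,0,-30,42,25,0.4,0,0,0,-50,70,25,0.4,0,0,0,-70,97,25,0.4,0,0,0,-82,112,25,0.4,0,0,0,-86,118,25,0.4,0,0,0,-86,118,25,0.4,0,0,0,-86,118,20,0.4,0,0,0,-86,118,10,0.4]

```text
clock: 5.4
position: [0.386, -0.244, 0.217]
ee_rot: [0.001, 0.629, 0.777, -0.0]
contact_force: [0.3, -0.3, -3.7]
width: 0.0612
gripper_force: 44.7
```

Run:
```python
from h import *
s=manip.get_state();print(s["position"],s["contact_force"],s["width"])
a=imaging.get_image("top")[120:360,190:390];b=imaging.get_image("scene")[150:330,205:355]
W=np.zeros((600,800,3),np.uint8);a=cv2.resize(a,(400,480));b=cv2.resize(b,(400,480));W[:480,:400]=a;W[:480,400:]=b
cv2.imwrite("pics/over.png",W)
```

```text
[ 0.38604763 -0.24399799  0.2170292 ] [ 0.27000271 -0.31970943 -3.69706511] 0.06124334585028601
```

View pics/over.png

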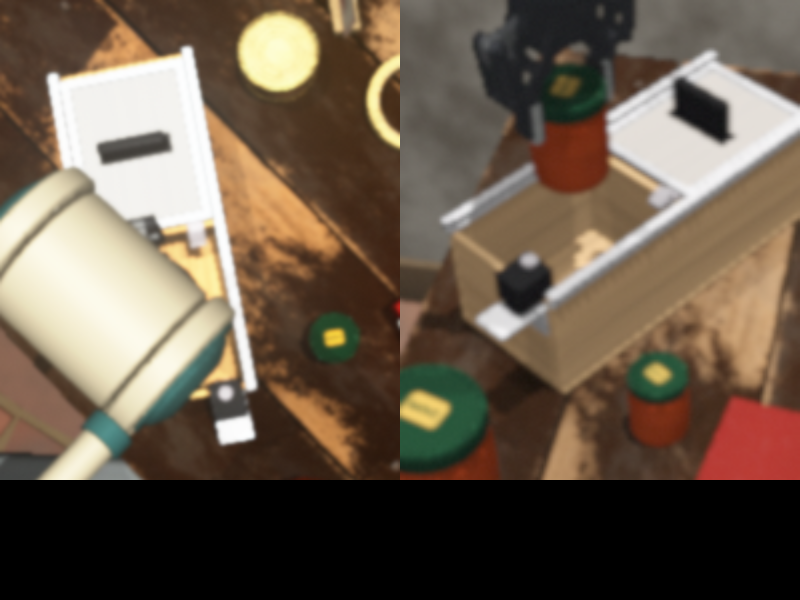

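The jar hangs over the well: scene crop (575,140), with the well opening around it and the latch clear. I lower it.

Emit:
jog_arm:
  deltas: [0,0,0,0,2,-15,0.4,0,0,0,0,3,-40,0.4,0,0,0,0,3,-65,0.4,0,0,0,0,3,-90,0.4,0,0,0,0,3,-110,0.4,0,0,0,0,3,-125,0.4,0,0,0,0,3,-134,0.4,0,0,0,0,3,-139,0.4,0,0,0,0,3,-142,0.4,0,0,0,0,3,-144,0.4,0,0,0,0,3,-146,0.4,0,0,0,0,3,-147,0.4,0,0,0,0,3,-147,0.4]

```text
clock: 6.8
position: [0.3849, -0.2396, 0.0705]
ee_rot: [0.0, 0.629, 0.778, 0.0]
contact_force: [0.4, -0.7, -2.2]
width: 0.0608
gripper_force: 44.7
```

Emit:
jog_arm:
  deltas: [0,0,0,0,0,-1,0.4,0,0,0,0,0,-2,0.4,0,0,0,0,0,-3,0.4,0,0,0,0,0,-4,0.4,0,0,0,0,0,-5,0.4,0,0,0,0,0,-5,0.4]

```text
clock: 7.4
position: [0.3847, -0.2395, 0.0652]
ee_rot: [-0.0, 0.629, 0.778, 0.0]
contact_force: [0.2, 0.2, -3.2]
width: 0.0611
gripper_force: 44.7
```

Emit:
jog_arm:
  deltas: [0,0,0,0,0,-1,0.4,0,0,0,0,0,-1,0.4,0,0,0,0,0,-2,0.4,0,0,0,0,0,-2,0.4]

```text
clock: 7.8
position: [0.3849, -0.2398, 0.0648]
ee_rot: [0.0, 0.629, 0.778, -0.0]
contact_force: [-1.8, 2.7, 13.9]
width: 0.061
gripper_force: 46.1
```

On the floor, with 14 N upward. I ease off 1 mm, open and withdraw straight up.

Emit:
jog_arm:
  deltas: [0,0,0,0,0,1,0.4,0,0,0,0,0,1,0.72,0,0,0,0,0,1,0.75,0,0,0,0,0,1,0.8,0,0,0,0,0,1,0.85,0,0,0,0,0,1,0.9,0,0,0,0,0,1,0.9,0,0,0,0,0,1,0.9]

```text
clock: 8.6
position: [0.3848, -0.2396, 0.0643]
ee_rot: [-0.0, 0.629, 0.778, 0.0]
contact_force: [0.3, -0.3, 0.1]
width: 0.0771
gripper_force: 0.0
```

Emit:
jog_arm:
  deltas: [0,0,0,0,0,4,0.9,0,0,0,0,0,10,0.9,0,0,0,0,0,20,0.9,0,0,0,0,0,40,0.9,0,0,0,0,0,70,0.9,0,0,0,0,0,110,0.9,0,0,0,0,0,150,0.9,0,0,0,0,0,160,0.9,0,0,0,0,0,160,0.9]

```text
clock: 9.5
position: [0.3857, -0.2403, 0.2267]
ee_rot: [0.003, 0.629, 0.778, -0.0]
contact_force: [-0.2, -0.2, 0.1]
width: 0.0768
gripper_force: 0.0
```

Run:
```python
from h import *
s=manip.get_state();print(s["position"],s["contact_force"],s["width"])
c=imaging.calibration("wrist");im=imaging.get_image("wrist");cv2.imwrite("pics/w3.png",im)
hsv=cv2.cvtColor(im,cv2.COLOR_BGR2HSV)
g=cv2.inRange(hsv,(50,80,15),(90,255,140));g=cv2.morphologyEx(g,cv2.MORPH_CLOSE,np.ones((25,25)))
for q in cv2.findContours(g,0,2)[0]:
    if cv2.contourArea(q)>800:
        e=cv2.fitEllipse(cv2.convexHull(q));print(np.round(e[0]),np.round(e[1]),cast("wrist",[e[0]],.09,c)[0].round(4))
```

```text
[ 0.38566048 -0.24031684  0.22669186] [-0.20976144 -0.21840929  0.1281063 ] 0.0767771875977908
[265. 370.] [53. 56.] [ 0.3666 -0.3594  0.09  ]
[ -3. 343.] [124. 155.] [ 0.1708 -0.3768  0.09  ]
[322. 237.] [57. 88.] [ 0.3864 -0.2471  0.09  ]
```

View pics/w3.png

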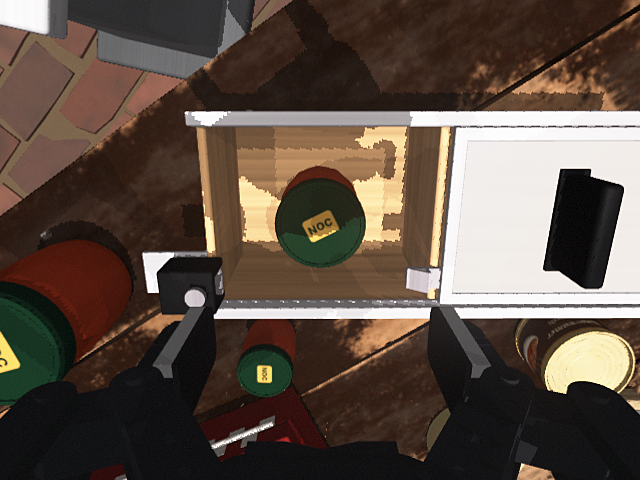

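The jar stands in the middle of the well (lid at (320,223), near (0.386,-0.240)); the guard is parked with its handle at about (590,230). I shut the fingers and go behind the handle's +y side.

Emit:
jog_arm:
  deltas: [0,0,0,20,5,0,0,0,0,0,60,15,0,0,0,0,0,105,25,0,0,0,0,0,150,36,0,0,0,0,0,185,44,0,0,0,0,0,195,46,0,0,0,0,0,195,46,0,0,0,0,0,195,46,0,0,0,0,0,195,46,-20,0,0,0,0,195,46,-45,0]
  grip_force: 30

```text
clock: 10.55
position: [0.5787, -0.1944, 0.1801]
ee_rot: [0.001, 0.629, 0.777, 0.0]
contact_force: [-0.5, -0.1, -0.2]
width: 0.0002
gripper_force: 0.0
```

Run:
```python
from h import *
s=manip.get_state();print(s["position"],s["contact_force"],s["width"])
c=imaging.calibration("wrist");im=imaging.get_image("wrist");cv2.imwrite("pics/w4.png",im)
s=imaging.get_image("scene")[120:300,230:430];W=np.vstack([cv2.resize(im,(400,300)),cv2.resize(s,(400,300))]);cv2.imwrite("pics/w4b.png",W)
```

```text
[ 0.57867156 -0.19441958  0.18011767] [-0.50059449 -0.08601474 -0.24885705] 0.00015272541149703828
```

View pics/w4b.png

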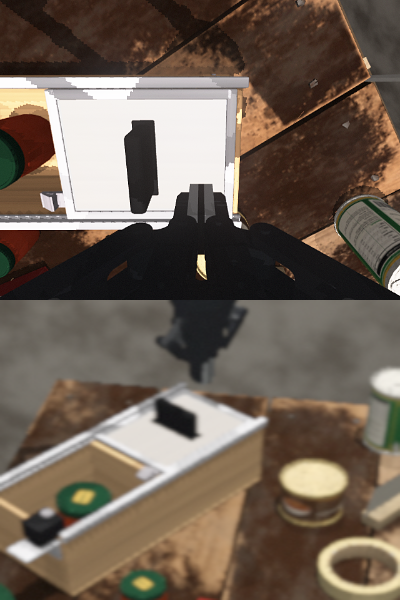

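Jar in the well, fingers shut and hovering beyond the handle's +y side (wrist crop: handle at x 125–157, fingers at x 188–212). I go down and then approach.

Emit:
jog_arm:
  deltas: [0,0,0,0,0,-15,0,0,0,0,0,0,-30,0,0,0,0,0,0,-40,0,0,0,0,0,0,-43,0,0,0,0,0,0,-43,0]

```text
clock: 11.15
position: [0.5794, -0.1938, 0.1366]
ee_rot: [-0.0, 0.629, 0.777, -0.0]
contact_force: [-0.4, -0.4, -0.5]
width: -0.0001
gripper_force: 0.0
```

Emit:
jog_arm:
  deltas: [0,0,0,-4,-0.8,0,0,0,0,0,-8,-1.7,0,0,0,0,0,-12,-2.5,0,0,0,0,0,-16,-3.4,0,0,0,0,0,-16,-3.4,0,0]

```text
clock: 11.65
position: [0.5631, -0.1971, 0.1365]
ee_rot: [-0.0, 0.629, 0.777, -0.0]
contact_force: [-0.2, -0.3, 0.5]
width: -0.0003
gripper_force: 0.0
```

Emit:
jog_arm:
  deltas: [0,0,0,-2,-0.4,0,0,0,0,0,-4,-0.8,0,0,0,0,0,-6,-1.3,0,0,0,0,0,-8,-1.7,0,0,0,0,0,-10,-2.1,0,0,0,0,0,-12,-2.5,0,0]

```text
clock: 12.25
position: [0.5524, -0.1994, 0.1364]
ee_rot: [0.001, 0.629, 0.777, 0.001]
contact_force: [4.4, 0.1, -1.7]
width: 0.0
gripper_force: 1.6
```

Contact, about 4 N. I push along the case's -y.

Emit:
jog_arm:
  deltas: [0,0,0,-2,-0.4,0,0,0,0,0,-5,-1.0,0,0,0,0,0,-8,-1.7,0,0,0,0,0,-11,-2.3,0,0,0,0,0,-14,-2.9,0,0,0,0,0,-17,-3.6,0,0,0,0,0,-20,-4.2,0,0,0,0,0,-23,-4.8,0,0,0,0,0,-26,-5.5,0,0,0,0,0,-29,-6.1,0,0,0,0,0,-32,-6.7,0,0]

```text
clock: 13.35
position: [0.5197, -0.2064, 0.1363]
ee_rot: [0.0, 0.629, 0.778, 0.0]
contact_force: [5.1, 0.6, -2.5]
width: 0.0001
gripper_force: 2.0
```

Emit:
jog_arm:
  deltas: [0,0,0,-3.5,-0.7,0,0,0,0,0,-7,-1.5,0,0,0,0,0,-10.5,-2.2,0,0,0,0,0,-14,-2.9,0,0,0,0,0,-17.5,-3.7,0,0,0,0,0,-21,-4.4,0,0,0,0,0,-24.5,-5.2,0,0,0,0,0,-28,-5.9,0,0,0,0,0,-31.5,-6.6,0,0,0,0,0,-35,-7.4,0,0,0,0,0,-38.5,-8.1,0,0,0,0,0,-42,-8.8,0,0,0,0,0,-45.5,-9.6,0,0,0,0,0,-49,-10.3,0,0,0,0,0,-52.5,-11,0,0,0,0,0,-56,-11.8,0,0,0,0,0,-59,-12.4,0,0,0,0,0,-62,-13,0,0,0,0,0,-64,-13.5,0,0,0,0,0,-66,-13.9,0,0]

```text
clock: 15.35
position: [0.4541, -0.2203, 0.1365]
ee_rot: [0.001, 0.629, 0.777, 0.0]
contact_force: [5.7, -0.6, -4.7]
width: 0.0001
gripper_force: 2.7
```

Emit:
jog_arm:
  deltas: [0,0,0,-2,-0.4,0,0,0,0,0,-4,-0.8,0,0,0,0,0,-6,-1.3,0,0,0,0,0,-8,-1.7,0,0,0,0,0,-10,-2.1,0,0,0,0,0,-12,-2.5,0,0]

```text
clock: 15.95
position: [0.4422, -0.2229, 0.1365]
ee_rot: [0.001, 0.629, 0.777, 0.0]
contact_force: [5.8, -1.8, -4.1]
width: -0.0001
gripper_force: 2.8
```

Emit:
jog_arm:
  deltas: [0,0,0,-1,-0.2,0,0,0,0,0,-2,-0.4,0,0,0,0,0,-3,-0.6,0,0,0,0,0,-4,-0.8,0,0]

```text
clock: 16.35
position: [0.4383, -0.2237, 0.1365]
ee_rot: [0.001, 0.629, 0.777, 0.0]
contact_force: [5.6, -1.2, -3.3]
width: -0.0002
gripper_force: 2.8
```

Emit:
jog_arm:
  deltas: [0,0,0,-1,-0.2,0,0,0,0,0,-2,-0.4,0,0,0,0,0,-3,-0.6,0,0,0,0,0,-4,-0.8,0,0]

```text
clock: 16.75
position: [0.4343, -0.2245, 0.1365]
ee_rot: [0.001, 0.629, 0.777, 0.0]
contact_force: [5.5, -1.6, -4.4]
width: -0.0001
gripper_force: 2.8
```

Emit:
jog_arm:
  deltas: [0,0,0,-1,-0.2,0,0,0,0,0,-2,-0.4,0,0,0,0,0,-3,-0.6,0,0,0,0,0,-4,-0.8,0,0]

```text
clock: 17.15
position: [0.4311, -0.2252, 0.1366]
ee_rot: [0.002, 0.629, 0.777, 0.001]
contact_force: [9.2, -0.4, -5.9]
width: -0.0001
gripper_force: 4.4
```

Emit:
jog_arm:
  deltas: [0,0,0,-1,-0.2,0,0,0,0,0,-2,-0.4,0,0,0,0,0,-3,-0.6,0,0]

```text
clock: 17.45
position: [0.4289, -0.2257, 0.1366]
ee_rot: [0.002, 0.629, 0.777, 0.001]
contact_force: [10.4, -0.1, -4.9]
width: -0.0003
gripper_force: 4.7
```

Emit:
jog_arm:
  deltas: [0,0,0,-1,-0.2,0,0,0,0,0,-2,-0.4,0,0,0,0,0,-3,-0.6,0,0]

```text
clock: 17.75
position: [0.4261, -0.2263, 0.1366]
ee_rot: [0.002, 0.629, 0.777, 0.002]
contact_force: [10.6, 0.5, -6.6]
width: -0.0002
gripper_force: 5.0
```

On the ramp since x≈0.432, so the click should come near x≈0.416.

Emit:
jog_arm:
  deltas: [0,0,0,-1,-0.2,0,0,0,0,0,-2,-0.4,0,0,0,0,0,-3,-0.6,0,0]

```text
clock: 18.05
position: [0.4233, -0.2269, 0.1366]
ee_rot: [0.002, 0.629, 0.777, 0.002]
contact_force: [11.6, 1.1, -6.5]
width: 0.0002
gripper_force: 5.3
```

Emit:
jog_arm:
  deltas: [0,0,0,-1,-0.2,0,0,0,0,0,-2,-0.4,0,0,0,0,0,-3,-0.6,0,0]

```text
clock: 18.35
position: [0.4192, -0.2278, 0.1365]
ee_rot: [0.002, 0.629, 0.777, 0.001]
contact_force: [7.1, -1.3, -3.5]
width: -0.0003
gripper_force: 3.3
```

Emit:
jog_arm:
  deltas: [0,0,0,-1,-0.2,0,0,0,0,0,-2,-0.4,0,0]

```text
clock: 18.55
position: [0.4155, -0.228, 0.1366]
ee_rot: [0.0, 0.629, 0.778, -0.0]
contact_force: [4.9, -0.8, -0.3]
width: -0.0001
gripper_force: 2.6
```

Emit:
jog_arm:
  deltas: [0,0,0,-1,-0.2,0,0]

```text
clock: 18.65
position: [0.4152, -0.2281, 0.1367]
ee_rot: [0.001, 0.629, 0.777, 0.0]
contact_force: [6.9, -0.9, -2.1]
width: -0.0001
gripper_force: 3.0
```

Emit:
jog_arm:
  deltas: [0,0,0,-1,-0.2,0,0]

```text
clock: 18.75
position: [0.4145, -0.2282, 0.1367]
ee_rot: [0.001, 0.629, 0.777, 0.001]
contact_force: [6.6, -0.4, -2.0]
width: -0.0001
gripper_force: 3.1
```

Emit:
jog_arm:
  deltas: [0,0,0,-1,-0.2,0,0,0,0,0,-1,-0.2,0,0]

```text
clock: 18.95
position: [0.4136, -0.2284, 0.1367]
ee_rot: [0.001, 0.629, 0.777, 0.001]
contact_force: [6.0, -0.5, -1.7]
width: 0.0001
gripper_force: 3.1
```

Emit:
jog_arm:
  deltas: [0,0,0,-1,-0.2,0,0,0,0,0,-1,-0.2,0,0]

```text
clock: 19.15
position: [0.4133, -0.2285, 0.1367]
ee_rot: [0.001, 0.629, 0.777, 0.001]
contact_force: [8.3, 0.2, -3.2]
width: 0.0002
gripper_force: 4.0
```

Click, then 6 N, then the buffer stiffening: caught. I back off slowly and check that the guard does not follow.

Emit:
jog_arm:
  deltas: [0,0,0,2,0.4,0,0,0,0,0,4,0.8,0,0,0,0,0,6,1.3,0,0,0,0,0,8,1.7,0,0,0,0,0,8,1.7,0,0]

```text
clock: 19.65
position: [0.419, -0.2264, 0.1361]
ee_rot: [-0.001, 0.629, 0.778, -0.0]
contact_force: [0.7, 0.1, -0.3]
width: -0.0003
gripper_force: 0.0
```

Force is zero, so the latch holds. I withdraw back and up, clear of everything, and take a last look.

Emit:
jog_arm:
  deltas: [0,0,0,10,2,0,0,0,0,0,25,5,5,0,0,0,0,35,7,30,0,0,0,0,35,7,70,0,0,0,0,35,20,110,0,0,0,0,35,60,140,0,0,0,0,35,100,140,0,0,0,0,35,150,140,0,0,0,0,35,200,140,0,0,0,0,35,230,140,0,0,0,0,35,230,140,0,0,0,0,35,230,140,0]

```text
clock: 20.85
position: [0.4549, 0.0036, 0.2764]
ee_rot: [0.0, 0.628, 0.778, -0.0]
contact_force: [-0.7, -0.2, -0.4]
width: -0.0001
gripper_force: 0.0
```

Run:
```python
from h import *
s=manip.get_state();print(s["position"],s["contact_force"])
a=imaging.get_image("top")[120:360,190:390];b=imaging.get_image("scene")[150:330,205:405]
cv2.imwrite("pics/end.png",np.hstack([cv2.resize(a,(400,480)),cv2.resize(b,(400,480))]))
```

```text
[0.45492058 0.00361685 0.27638383] [-0.71419856 -0.15335    -0.41073628]
```

View pics/end.png

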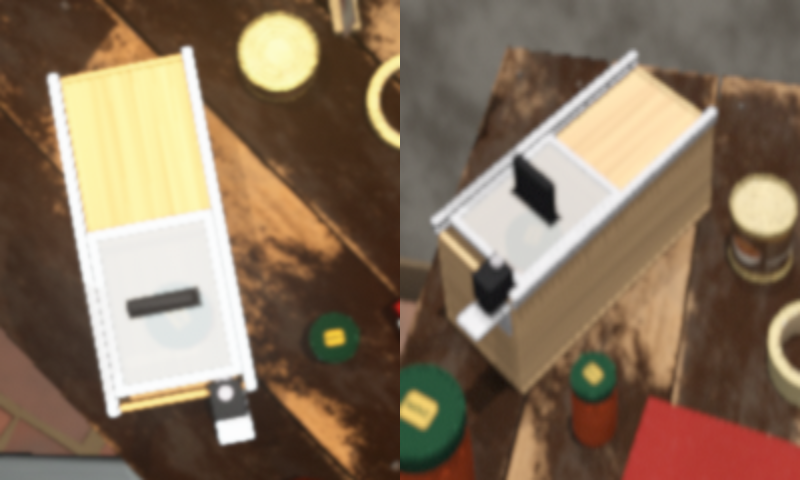

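The guard is shut over the jar (top crop: guard over the well, handle at (163,302), jar faintly visible below it) and stays shut with the arm away.

```bash
python3 -c "
from rig import manip
print(manip.sign_off())"
```

```text
the job is handed in; nothing more can be done
None
```

The middle-sized jar stands upright in the well with the guard latched shut over it by itself, and I handed the job in at about 21 s; the highest push I read was about 13 N, and the sign-off gave no verdict.

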